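Shift the gear lever from second to third through the H gate

ROBOT

A 6-joint arm with a two-finger parallel gripper is mounted at the origin on a cart in front of the work surface, level with it; the furniture and walls round the work are solid. World frame = base frame: x ahead of the robot, y to its left, z up, the work surface at z = 0. Lengths are in m, angles in degrees, forces in N, time in s.
With the tool pointing down it reaches from about 0.25 to 0.725 m from the base axis. Payload 9.7 kg.
Tool frame: the origin (TCP) lies at the centre of the arm's flange, where the gripper is bolted on; the fingertips stand 173 mm ahead of it and the grasp point (between the pads) lies 155 mm ahead of it; z points along the fingers, y is the line along which they close (so a half turn about z gives the same grasp; the last joint's range is limited). The gripper opens to 85 mm and grips with 20 to 120 N. Pads are 22 mm wide; open, the fingers measure 114 mm over their backs; the gripper's body (76 mm by 85 mm) begins 54 mm behind the grasp point. The pads swing forward as they close: fully open they stand 13 mm farther back than shut.
Start: joints at [-65.661, 4.979, 10.078, 95.1, 0, 90], TCP at [0.227, -0.501, 0.405] pointing down, gripper open.
Joint ranges: [-179.16, 179.16], [-48.56, 103.87], [-65.8, 70.77], [-126.05, 130.52], [-82.76, 87.17], [-180, 180]. Speed limits (degrees/s): [127.2, 127.2, 147.25, 180, 180, 180].

INTERFACE

Orientations are given as [roll, pitch, yaw] about the fixed x, y, z axes, in that order (R = Rz(yaw) Ry(pitch) Rx(roll)).
In Python, from workcell import get_state, cams, r gives the robot as it stands.
- The arm moves only by the shell command python3 -m handwheel 'ROWS' [FORCE]. ROWS is JSON, a list of rows, each an object of numbers: "jaw": the finger opening in m, from 0 to 0.0854; "dx", "dy", "dz": the shift along the world's x, y, z in m; "twist": the turn about the world's z in rad. A call has 1 to 12 rows; each row shifts and turns the commanded pose from where the row before left it; what a row does not reach is not made up. A row lasts 1/8 s, in which the tool goes at most 62.5 mm and 10.7 degrees, less where a joint would pass 70% of its speed; a pose out of reach is approached as far as the arm can. A call is refused whole if a number of a shift passes 0.0625 or a number of a turn 0.188, either way. A call with a gripper value outside its range is refused whole. The fingers move at their own pace and stop on an object; FORCE is the grip in N (left out, the last holds). Time passes only in rows, so rows that do not move let the fingers close. It gives the time, the measured TCP pose, the force, the opening and the grip force at its end, in the units of the state.
- get_state(): the state, without advancing time (a new reading comes with each control period).
- cams.get_image(name): name is "scene" or "top" or "wrist"; returns (picture, depth): 400x640x3 uint8, red, green, blue; 400x640 float32, m along the optical axis (not along the pixel's ray), 0 where there is no reading.
- cams.get_calibration(name): a dict with "camera_matrix" (3x3 intrinsics, pixels), "k1" (the pictures are not rectified: a ray, as slopes to the right and down, at radius r is drawn at 1 + k1 r^2 times it, then the intrinsics apply), "view" (4x4, takes a point from world to camera coordinates); the wrist camera has in their place "T_tool_cam" (4x4, takes a point from camera to tool coordinates, whose origin is the TCP and whose axes are the flange's). Camera axes: x right, y up, looking along -z (the intrinsics and any distortion apply to the point x, -y, -z); pixel columns grow to the right and rows downward; lengths in m; the calibration is good to about 2 mm. A picture is of the moment at which its call begins: read the wrist's pose just before it. get_calibration takes no time and is no camera call.
- r.finish_job(): hands the job in; it is judged then, once.
The state is a dict: "clock": time; "joint_pos": joint angles; "joint_velocities": joint speeds; "effort": joint torques, N m; "tool_pos": TCP position; "ee_rot": TCP orientation; "ft_force": force on the tool from outside, world axes, zero at the start; "ft_torque": the same for the moment, N m; "grip_width": finger opening in m; "gripper_force": force on a finger pad.
Only numpy, scipy, OpenCV 4.12 (cv2) and the standard library are available. Lean on these libraries where they do the work, as an engineer would, in place of code of your own. Each camera call takes 0.05 s, during which the arm holds its last target. There are 200 camera calls.

TASK

The gearbox shift turret on the bench stands in second gear (near left slot of its H gate). Shift it into third, the far right slot: push the lever forward only as far as neutral, push it across to the right, then push it forward fully home in the third slot, without running it into first or fourth on the way. Only push with the fingertips or the outside of the fingers, gently and without gripping the knob, leave everything else where it lies, and finish with the lever left standing in third.

Things in the scene. Friction and masses are not known exactly. Their poses are not given: they have to be found in the camera images.
- shift_turret: Cast aluminium gear-shift turret on a steel base plate 230 x 160 mm, fixed to the bench. Origin: centre of the underside; x axis = forward (away from the driver, who stands where the robot is), y = left; it may be turned a little. Casting 134 x 112 mm up to z = 24 mm, 114 x 104 mm up to 82 mm, 86 x 86 mm up to 138 mm. The lever's ball pivot is 80 mm above the origin.
- gate_centre (a point): Centre of the H gate, on top of the 86 x 86 x 5 mm steel gate plate, 138 mm above the bench; axes as the turret's. Two slots run fore and aft, 30 mm apart, joined midway by a cross slot (neutral). Seen by the driver: first = far left, second = near left, third = far right, fourth = near right. Slots 14 mm wide and 43 mm long, cross slot 13.6 mm wide, lever shaft 9 mm.
- knob (a point): Centre of the black knob on the lever, 36 mm in diameter, 40 mm tall, tapering down to the shaft. It is 140 mm from the ball pivot: 220 mm above the bench when upright, about 210 mm at the slot ends. From the gate's centre line it lies about 37 mm left or right in the two slot planes, and about 38 mm forward or back at the slot ends. The point tilts with the lever.
- lever_across (a joint): Sideways tilt of the lever, rad: 0 upright, negative left (first/second plane, about -0.27), positive right (third/fourth plane, about +0.27). Stays where it is left (friction); a push of 2 to 4 N at the knob moves it. The gate limits it.
- lever_fore (a joint): Fore-and-aft tilt of the lever, rad: 0 neutral, positive forward (away from the driver). It starts in second at about -0.24; the slot ends stop it at about +0.28 and -0.28. It must be within about 0.04 of 0 to pass across. Stays where it is left; a push of 2 to 5 N at the knob moves it.
- rod_34 (a joint): Selector rod for third and fourth, steel, 10 mm thick, seen at both ends of the casting, the left one of the two, 36 mm above the bench. Value in m: 0 neutral, positive as it comes out on the driver's side (third, about +0.0085), negative in fourth. The lever's lower finger drives it with 2 mm play; it is not to be handled.
- rod_12 (a joint): Selector rod for first and second, the right one of the two, same kind. Value m: 0 neutral, negative in second (it starts at about -0.0085), positive in first. After the lever has left second it rests within a few mm of 0.
- oil_bottle: Bystander: white dropper bottle, 32 mm in diameter, 124 mm tall, standing to the right of the turret; origin at its underside.
- hex_key: Bystander: black hex key, 31 x 76 x 5 mm, lying to the right of the turret; origin at its underside.
- small_carton: Bystander: small cardboard carton, 55 x 76 x 40 mm, left of the turret; origin at its underside.
- nut_m16: Bystander: steel nut, 24 x 28 x 13 mm, lying left of the turret; origin at its underside.

How it is judged (in metres and radians):
On the way, in this order (a step that is already met when the one before it is completed fails the run):
1. the lever is out of second and in neutral on the left side of the gate (value of joint lever_fore between -0.08 and 0.12 rad and value of joint lever_across below 0 rad), for 0.1 s.
2. the lever is across in the right-hand plane (value of joint lever_across above 0.17 rad), for 0.1 s.
At the end, for the whole second after the job is handed in: The lever stands at rest in the third (far right) slot, tilted forward by more than 0.24 rad (the slot ends at about 0.28) and to the right by more than 0.17 rad; the third/fourth rod has come out by more than 6 mm and the first/second rod is within 5 mm of neutral (value of joint lever_fore above 0.24 rad and value of joint lever_across above 0.17 rad and value of joint rod_34 above 0.006 m and value of joint rod_12 between -0.005 and 0.005 m and velocity of joint lever_fore between -0.05 and 0.05 rad/s); the robot touches nothing.
It fails at once if first gear is selected (its rod comes out by more than 5 mm) (value of joint rod_12 above 0.005 m).
It fails at once if fourth gear is selected (its rod goes in by more than 5 mm) (value of joint rod_34 below -0.005 m).
It fails at once if the knob is pinched: fingers press on its front (c2) and back (c3), or on its left (c4) and right (c5), at once ((contact force between the fingers and lever_fore_c2 above 3 N and contact force between the fingers and lever_fore_c3 above 3 N) or (contact force between the fingers and lever_fore_c4 above 3 N and contact force between the fingers and lever_fore_c5 above 3 N)).
It fails at once if the lever is forced (fingers press on it with more than 40 N, or on its shaft with more than 30 N) (contact force between any of the fingers, the arm and lever_fore above 40 N or contact force between the fingers and lever_fore_c0 above 30 N).
It fails at once if a bystander is moved by more than 15 mm (distance of any of oil_bottle, hex_key, small_carton, nut_m16 from where it was at the start of the episode above 0.015 m).
It also fails if it takes over 69 s, if anything falls off the work surface, if the arm or the gripper's body presses on something with over 40 N, if the wrist force passes 120 N, or if a joint passes its speed limit or range.

## Working session

There is one attempt and no reset: what is moved stays moved. The work goes in short steps, Python scripts to look and compute and a shell command to move; the robot and the scene stay as the last step left them, time stands still between calls to the robot, and variables do not carry over. Pictures are saved under pics/ and viewed, at most 10 in all, crops included, and the job is handed in when it is done.

```bash
mkdir -p pics; cat > h.py <<'E'
import numpy as np,cv2
from workcell import get_state,cams,r
def pts(name,dep,T=None):
    c=cams.get_calibration(name);K=np.array(c["camera_matrix"]);k=c["k1"]
    h,w=dep.shape;u,v=np.meshgrid(np.arange(w),np.arange(h))
    a=cv2.undistortPoints(np.stack([u,v],-1).reshape(-1,1,2).astype(float),K,np.array([k,0,0,0.])).reshape(h,w,2)
    P=np.stack([a[...,0]*dep,-a[...,1]*dep,-dep,np.ones_like(dep)],-1)
    M=np.linalg.inv(np.array(c["view"]))
    return (P@M.T)[...,:3]
E
python3 - <<'E'
from h import *
for n in("scene","top"):
    im,d=cams.get_image(n);cv2.imwrite(f"pics/{n}0.png",im[...,::-1]);np.save(n+"0.npy",d)
    np.save(n+"i.npy",im)
s=get_state();print(s);print(np.linalg.inv(np.array(cams.get_calibration("scene")["view"])).round(3))
E
```

```text
{'clock': 0.1, 'joint_pos': array([-6.56616649e+01,  5.00773849e+00,  1.00387870e+01,  9.51001031e+01,
       -1.83198470e-04,  9.00001877e+01]), 'joint_velocities': array([-0.0078989 , -0.07436758,  0.02156034,  0.02290583,  0.01920677,
        0.0289927 ]), 'effort': array([-9.93940048e-04, -5.21557760e+01,  4.65653694e+01,  1.60596130e-02,
       -3.83768520e-05,  7.66829544e-06]), 'tool_pos': array([ 0.22666694, -0.50111827,  0.40405401]), 'ee_rot': array([-1.79930945e+02,  1.83424514e-04,  2.43381477e+01]), 'ft_force': array([ 0.42579856,  0.28113564, -0.73230315]), 'ft_torque': array([ 0.07107313,  0.00547404, -0.03093375]), 'gripper_force': 0.0, 'grip_width': 0.08516880994613982}
[[-0.649  0.534 -0.541  0.022]
 [-0.761 -0.451  0.467  0.283]
 [ 0.005  0.715  0.699  0.834]
 [ 0.     0.     0.     1.   ]]
```

View pics/top0.png

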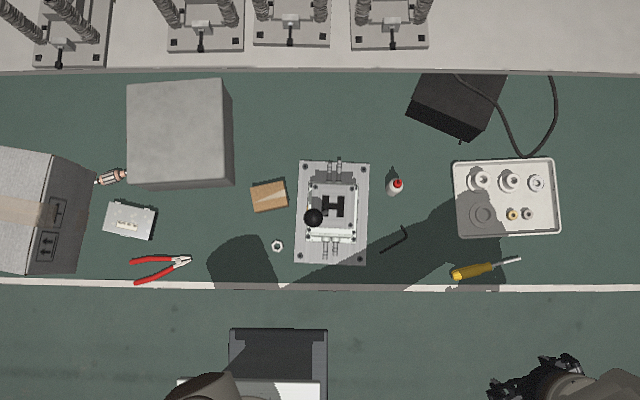

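View pics/scene0.png

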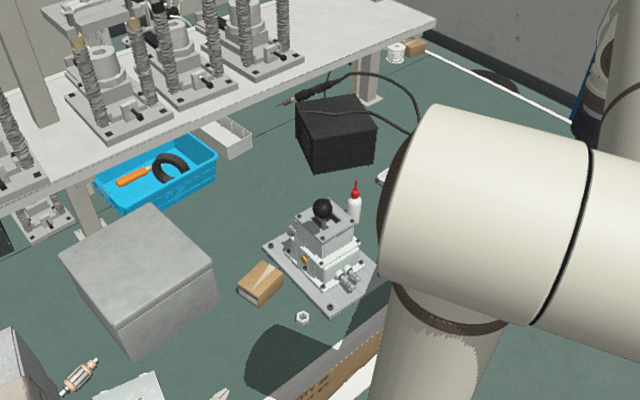

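The top view shows the turret at about (333,212), with its base plate corners near (300,160) and (367,265). The knob is at (314,217), the bottle at (395,186), the hex key at (395,240), the nut at (277,246) and the carton at (268,195).

```bash
python3 - <<'E'
from h import *
d=np.load("top0.npy");im=np.load("topi.npy").astype(int);P=pts("top",d)
print(np.linalg.inv(np.array(cams.get_calibration("top")["view"])).round(3))
sub=np.zeros(d.shape,bool);sub[140:285,285:440]=1
z=P[...,2]
print("bench z",np.median(z[270:280,200:205]))
g=sub&(abs(z-.138)<.006)
def rect(m,n):
    q=P[m][:,:2].astype(np.float32)*1000
    cc,wh,a=cv2.minAreaRect(q);print(n,m.sum(),np.round(cc,1),np.round(wh,1),round(a,2),"med",np.median(P[m],0).round(4))
rect(g,"gate")
b=sub&(z>.004)&(z<.02);b[:,372:]=0
n,l,st,_=cv2.connectedComponentsWithStats(b.astype(np.uint8));k=1+st[1:,4].argmax();rect(l==k,"base")
kn=sub&(z>.175)
rect(kn,"knob");print(P[kn][:,2].max())
for nm,(u,v) in dict(bottle=(395,186),hex=(395,240),nut=(277,246),cart=(268,195),shelf=(300,60),box=(455,100),gray=(180,130)).items(): print(nm,P[v,u].round(3))
dark=sub&(im.sum(2)<110)&(z>.05)&(z<.135)
rect(dark,"slotdark")
E
```

```text
[[ 0.01   0.992 -0.124  0.412]
 [-1.     0.008 -0.019 -0.171]
 [-0.017  0.124  0.992  1.099]
 [ 0.     0.     0.     1.   ]]
bench z 0.000224165262360021
gate 1439 [ 523.5 -181.8] [86.1 86.7] 87.53 med [ 0.5301 -0.1869  0.1387]
base 3795 [ 522.2 -181. ] [170.3 236.9] 89.14 med [ 0.51   -0.1821  0.0153]
knob 375 [ 460.3 -148.4] [99.8 35. ] 5.57 med [ 0.4883 -0.1497  0.2261]
1.098503851849059
bottle [ 0.571 -0.313  0.089]
hex [ 0.462 -0.324  0.001]
nut [ 0.446 -0.06   0.001]
cart [ 0.556 -0.042  0.041]
shelf [ 0.751 -0.124  0.313]
box [ 0.748 -0.436  0.123]
gray [0.676 0.131 0.138]
slotdark 135 [ 521.7 -244.8] [ 82.3 164.9] 14.71 med [ 0.5251 -0.1892  0.131 ]
```

Knob is at about (0.491,-0.147) and the gate centre at (0.5235,-0.1818), with yaw about -2.5°. I'll close the fingers and go behind the knob.

```bash
python3 -m handwheel '[{"jaw":0,"dx":0.025,"dy":0.044,"twist":-0.0585},{"dx":0.025,"dy":0.044,"twist":-0.0585},{"dx":0.025,"dy":0.044,"twist":-0.0585},{"dx":0.025,"dy":0.044,"twist":-0.0585},{"dx":0.025,"dy":0.044,"twist":-0.0585},{"dx":0.025,"dy":0.044,"twist":-0.0585},{"dx":0.025,"dy":0.044,"twist":-0.0585},{"dx":0.025,"dy":0.044,"twist":-0.0585},{"dx":0},{"dz":-0.018},{"dz":-0.018},{"dx":0}]' 20
python3 - <<'E'
from h import *
im,d=cams.get_image("top");cv2.imwrite("pics/t1.png",cv2.resize(im[140:290,240:440,::-1],None,fx=4,fy=4))
im,d=cams.get_image("scene");cv2.imwrite("pics/s1.png",cv2.resize(im[150:300,230:430,::-1],None,fx=4,fy=4))
s=get_state();print({k:np.round(s[k],4) for k in("clock","tool_pos","ee_rot","ft_force","grip_width")})
E
```

```text
{'clock': np.float64(0.2), 'tool_pos': array([ 0.2267, -0.5011,  0.4043]), 'ee_rot': array([-1.799554e+02,  5.000000e-04,  2.434230e+01]), 'ft_force': array([0.0832, 0.1582, 0.3785]), 'grip_width': np.float64(0.0856)}validation failed for argument at $[0]...
```

View pics/s1.png

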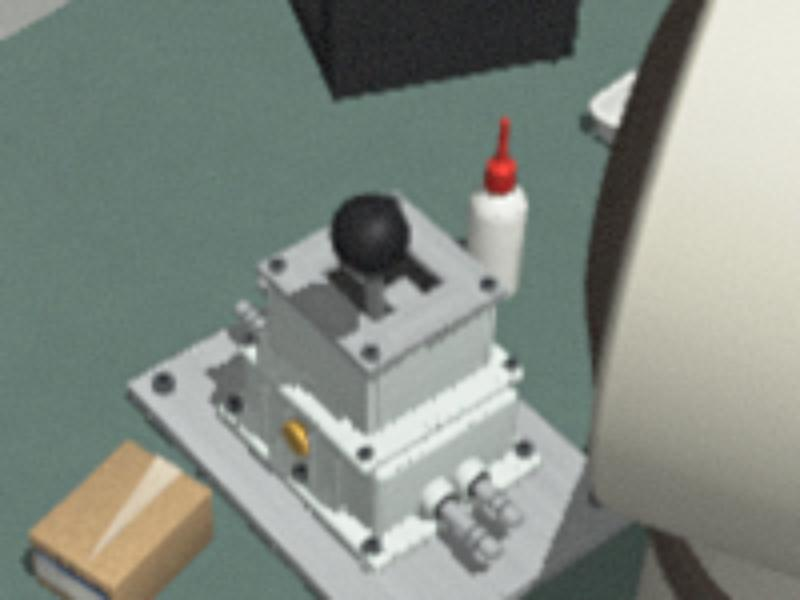

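The crop shows the lever standing in second, with the knob at (370,235). The call was refused at row 0, so the arm hasn't moved. Rows probably need every key.

```bash
python3 -m handwheel '[{"jaw":0.0,"dx":0.025,"dy":0.044,"dz":0,"twist":-0.0585}]' 20; python3 -m handwheel --help | head -30
```

```text
clock: 0.32
tool_pos: [0.2512, -0.4581, 0.4036]
ee_rot: [-179.9, 0.0, 20.7]
ft_force: [0.4, 0.7, 0.4]
grip_width: 0.0699
gripper_force: 0.0invalid input: not JSON, or not a number
```

```bash
python3 -m handwheel '[{"jaw":0,"dx":0.025,"dy":0.044,"dz":0,"twist":-0.0585},{"jaw":0,"dx":0.025,"dy":0.044,"dz":0,"twist":-0.0585},{"jaw":0,"dx":0.025,"dy":0.044,"dz":0,"twist":-0.0585},{"jaw":0,"dx":0.025,"dy":0.044,"dz":0,"twist":-0.0585},{"jaw":0,"dx":0.025,"dy":0.044,"dz":0,"twist":-0.0585},{"jaw":0,"dx":0.025,"dy":0.044,"dz":0,"twist":-0.0585},{"jaw":0,"dx":0.025,"dy":0.044,"dz":0,"twist":-0.0585},{"jaw":0,"dx":0,"dy":0,"dz":0,"twist":0},{"jaw":0,"dx":0,"dy":0,"dz":-0.018,"twist":0},{"jaw":0,"dx":0,"dy":0,"dz":-0.018,"twist":0},{"jaw":0,"dx":0,"dy":0,"dz":0,"twist":0}]' 20
python3 - <<'E'
from h import *
im,d=cams.get_image("top");cv2.imwrite("pics/t1.png",cv2.resize(im[140:290,240:440,::-1],None,fx=4,fy=4))
im,d=cams.get_image("scene");cv2.imwrite("pics/s1.png",cv2.resize(im[150:300,230:430,::-1],None,fx=4,fy=4))
E
```

```text
clock: 1.7
tool_pos: [0.4262, -0.1496, 0.3676]
ee_rot: [-180.0, 0.1, -2.5]
ft_force: [0.4, 0.8, -0.1]
grip_width: 0.0001
gripper_force: 0.0
```

View pics/s1.png

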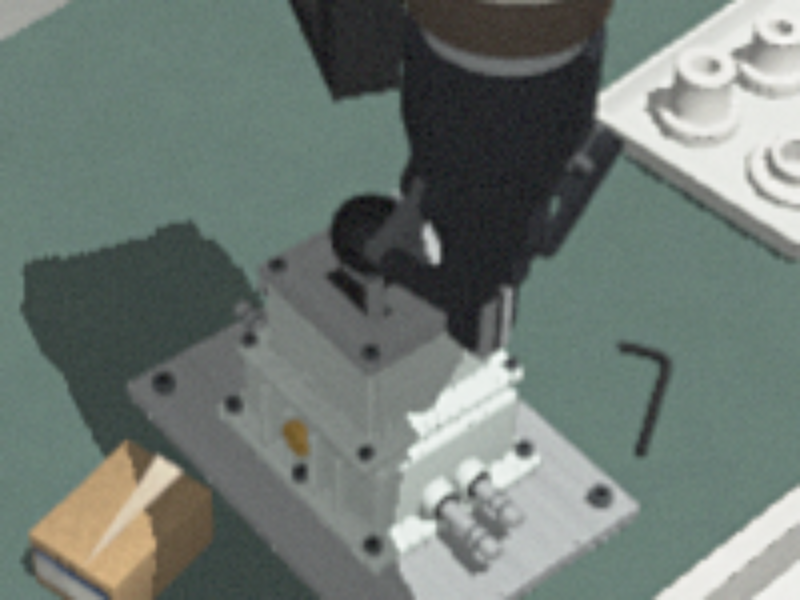

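The closed fingers are behind the knob, at about (490,330) against (370,235). Now I'll push forward in small steps.

```bash
cat > k.py <<'E'
from h import *
def knob(tag=None):
    out={}
    for n in("scene","top"):
        im,d=cams.get_image(n);P=pts(n,d);i=im.astype(int)
        m=(abs(P[...,0]-.52)<.09)&(abs(P[...,1]+.18)<.08)&(P[...,2]>.15)&(P[...,2]<.25)
        m&=(i.max(2)<75)
        out[n]=(P[m],im)
        if tag:
            o=(slice(150,300),slice(230,430)) if n=="scene" else (slice(140,290),slice(240,440))
            cv2.imwrite(f"pics/{tag}_{n}.png",cv2.resize(im[o][...,::-1],None,fx=4,fy=4))
    s=get_state();t=s["tool_pos"];print(s["clock"],t.round(4),s["ft_force"].round(1))
    # knob sphere-ish: drop points inside finger footprint
    for n,(q,_) in out.items():
        f=(abs(q[:,0]-t[0])<.013)&(abs(q[:,1]-t[1])<.018)
        f|=q[:,2]>.243
        q=q[~f];
        if len(q)<20: print(n,"few",len(q));continue
        A=np.c_[2*q,np.ones(len(q))];
        # sphere fit with fixed radius 18 (lsq)
        from scipy.optimize import least_squares
        S=least_squares(lambda c:np.linalg.norm(q-c,axis=1)-.018,q.mean(0)+[.0,0,-.005],loss="soft_l1",f_scale=.002).x
        L=(S[:2]-[.5235,-.1818]);a=np.radians(-2.5);R=np.array([[np.cos(a),np.sin(a)],[-np.sin(a),np.cos(a)]])
        l=R@L;print(n,len(q),"c",S.round(4),"local",l.round(4),"ang fore/across",np.arcsin(l/.14).round(3)*[1,-1])
E
python3 -m handwheel '[{"jaw":0,"dx":0.012,"dy":0,"dz":0,"twist":0},{"jaw":0,"dx":0.01,"dy":0.001,"dz":0,"twist":0},{"jaw":0,"dx":0.006,"dy":0,"dz":0,"twist":0},{"jaw":0,"dx":0.006,"dy":0,"dz":0,"twist":0},{"jaw":0,"dx":0.006,"dy":0,"dz":0,"twist":0},{"jaw":0,"dx":0,"dy":0,"dz":0,"twist":0}]'
python3 -c "
from k import *;knob('a')"
```

```text
clock: 2.55
tool_pos: [0.4669, -0.1481, 0.3685]
ee_rot: [-180.0, 0.0, -2.5]
ft_force: [-1.8, 0.3, 0.1]
grip_width: -0.0002
gripper_force: 0.4
2.65 [ 0.4666 -0.1481  0.3686] [-0.6  0.1 -0.3]
scene 102 c [ 0.4809 -0.1422  0.2214] local [-0.0443  0.0377] ang fore/across [-0.322 -0.272]
top few 0
```

View pics/a_top.png

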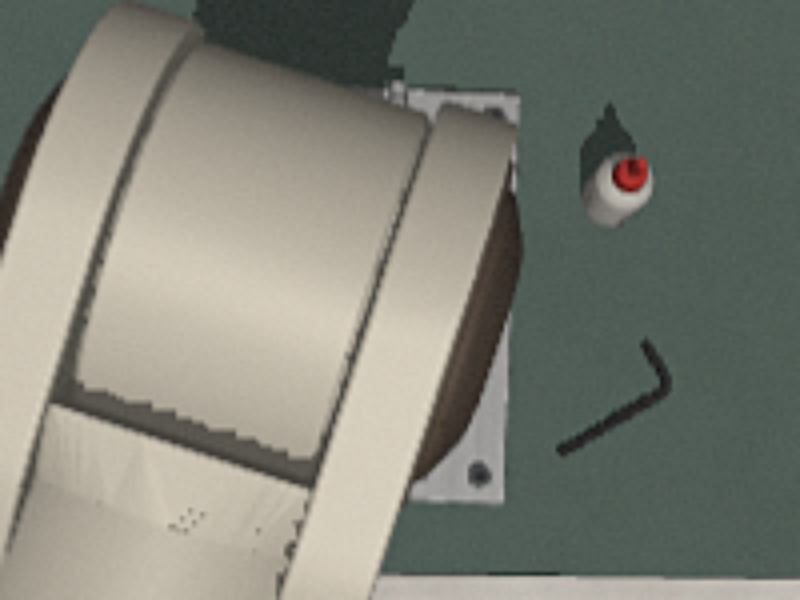

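The arm hides the turret in the top view, so I'll judge the knob in the scene view. Contact has just begun (about -1.8 N).

```bash
python3 -m handwheel '[{"jaw":0,"dx":0.005,"dy":0,"dz":0,"twist":0},{"jaw":0,"dx":0.005,"dy":0,"dz":0,"twist":0},{"jaw":0,"dx":0.005,"dy":-0.001,"dz":0,"twist":0},{"jaw":0,"dx":0.005,"dy":0,"dz":0,"twist":0},{"jaw":0,"dx":0.003,"dy":0,"dz":0,"twist":0},{"jaw":0,"dx":0,"dy":0,"dz":0,"twist":0}]'
python3 -c "
from k import *;knob('b')"
```

```text
clock: 3.4
tool_pos: [0.4899, -0.1491, 0.3685]
ee_rot: [180.0, 0.0, -2.5]
ft_force: [-1.3, -0.1, 0.5]
grip_width: 0.0003
gripper_force: 0.9
3.5 [ 0.4898 -0.1492  0.3686] [-0.7 -0.2  0.2]
scene 102 c [ 0.5062 -0.1465  0.2192] local [-0.0189  0.0345] ang fore/across [-0.135 -0.249]
top few 0
```

View pics/b_scene.png

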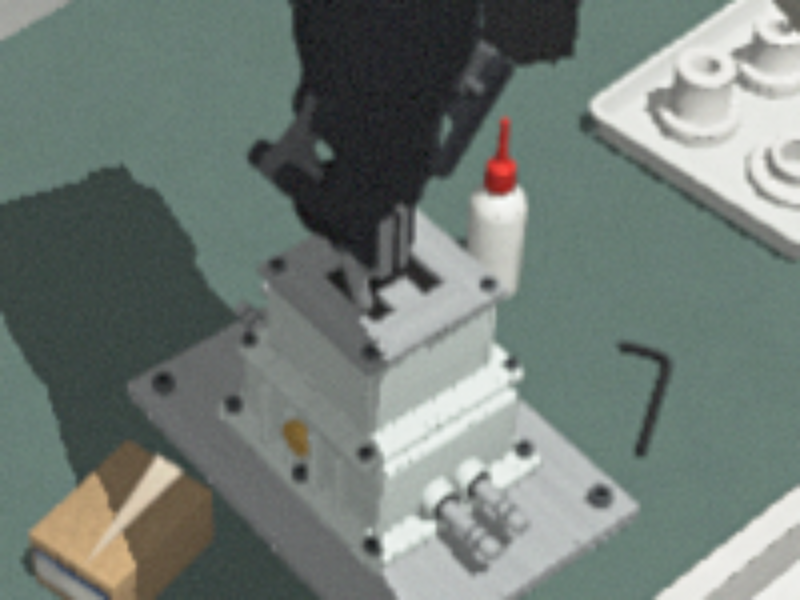

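The gripper hides the knob here, so I'll back off to measure it.

```bash
python3 -m handwheel '[{"jaw":0,"dx":-0.04,"dy":0,"dz":0,"twist":0},{"jaw":0,"dx":-0.06,"dy":-0.05,"dz":0,"twist":0},{"jaw":0,"dx":-0.03,"dy":-0.06,"dz":0.03,"twist":0},{"jaw":0,"dx":0,"dy":-0.06,"dz":0.03,"twist":0},{"jaw":0,"dx":0,"dy":0,"dz":0,"twist":0}]'
python3 -c "
from k import *;knob('c')"
```

```text
clock: 4.12
tool_pos: [0.3757, -0.299, 0.4235]
ee_rot: [179.9, -0.1, -2.7]
ft_force: [-1.0, 0.2, -0.1]
grip_width: -0.0002
gripper_force: 0.0
4.225 [ 0.3761 -0.2965  0.4218] [0.5 0.2 0.8]
scene 324 c [ 0.5178 -0.1467  0.2121] local [-0.0072  0.0348] ang fore/across [-0.051 -0.252]
top 287 c [ 0.5183 -0.1461  0.215 ] local [-0.0067  0.0354] ang fore/across [-0.048 -0.256]
```

View pics/c_top.png

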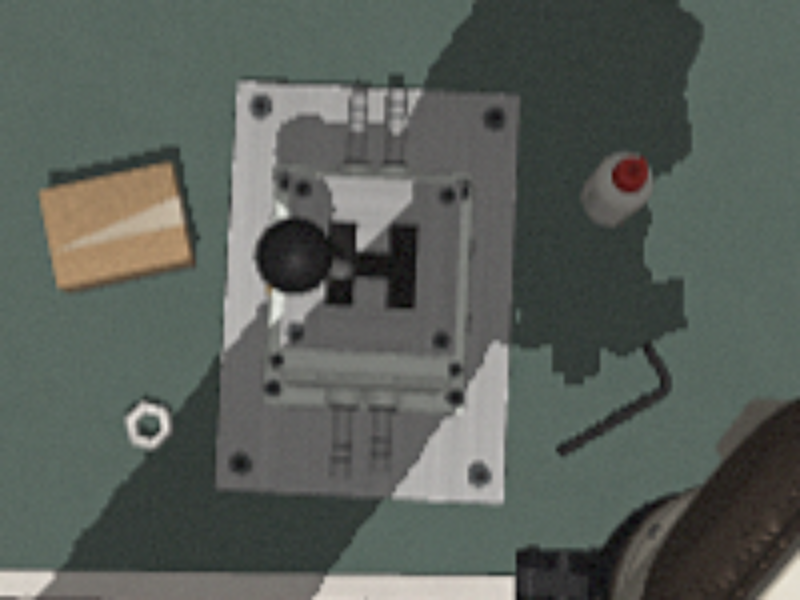

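View pics/c_scene.png

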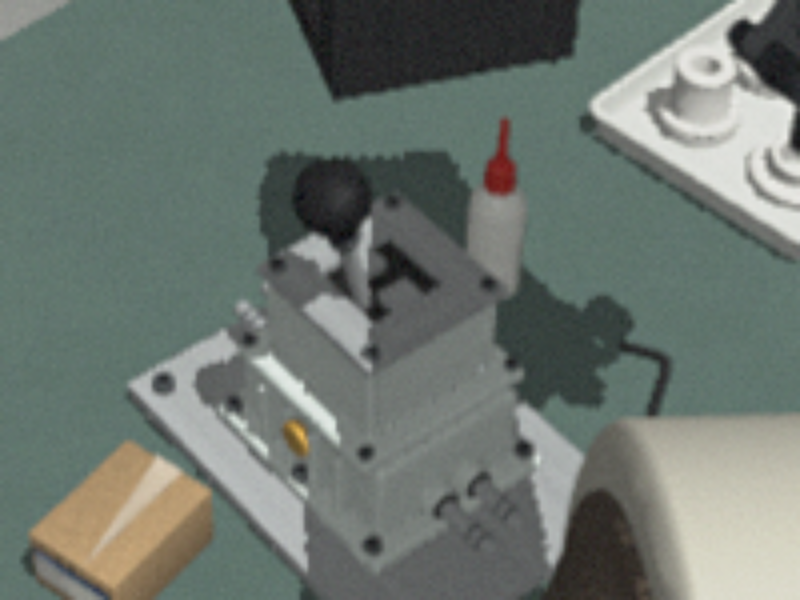

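Both views agree: knob at (0.518,-0.1465), fore about -0.05, on the left. That needs about 7 mm more, so I'll return behind it.

```bash
python3 -m handwheel '[{"jaw":0,"dx":0.02,"dy":0.05,"dz":0,"twist":0},{"jaw":0,"dx":0.02,"dy":0.05,"dz":0,"twist":0},{"jaw":0,"dx":0.02,"dy":0.047,"dz":0,"twist":0},{"jaw":0,"dx":0,"dy":0,"dz":-0.025,"twist":0},{"jaw":0,"dx":0,"dy":0,"dz":-0.025,"twist":0},{"jaw":0,"dx":0,"dy":0,"dz":0,"twist":0},{"jaw":0,"dx":0,"dy":0,"dz":0,"twist":0}]'
```

```text
clock: 5.1
tool_pos: [0.4361, -0.1485, 0.3729]
ee_rot: [180.0, -0.0, -2.4]
ft_force: [-0.4, -0.5, -0.1]
grip_width: 0.0002
gripper_force: 0.0
```

```bash
python3 -m handwheel '[{"jaw":0,"dx":0.02,"dy":0,"dz":-0.002,"twist":0},{"jaw":0,"dx":0.02,"dy":0,"dz":-0.002,"twist":0},{"jaw":0,"dx":0.006,"dy":0,"dz":0,"twist":0},{"jaw":0,"dx":0.005,"dy":0,"dz":0,"twist":0},{"jaw":0,"dx":0.005,"dy":0,"dz":0,"twist":0},{"jaw":0,"dx":0.005,"dy":0,"dz":0,"twist":0},{"jaw":0,"dx":0,"dy":0,"dz":0,"twist":0}]'
python3 -m handwheel '[{"jaw":0,"dx":-0.04,"dy":0,"dz":0,"twist":0},{"jaw":0,"dx":-0.06,"dy":0,"dz":0,"twist":0},{"jaw":0,"dx":-0.03,"dy":-0.06,"dz":0.03,"twist":0},{"jaw":0,"dx":0,"dy":-0.06,"dz":0.03,"twist":0},{"jaw":0,"dx":0,"dy":-0.05,"dz":0,"twist":0},{"jaw":0,"dx":0,"dy":0,"dz":0,"twist":0}]'
python3 -c "
from k import *;knob('d')"
```

```text
clock: 5.98
tool_pos: [0.4972, -0.1491, 0.3682]
ee_rot: [180.0, 0.0, -2.5]
ft_force: [-2.4, -0.6, 1.3]
grip_width: 0.0004
gripper_force: 0.8
clock: 6.72
tool_pos: [0.3713, -0.3086, 0.421]
ee_rot: [180.0, 0.0, -2.7]
ft_force: [-0.3, -0.8, -0.5]
grip_width: -0.0001
gripper_force: 0.0
6.825 [ 0.3715 -0.3063  0.4213] [-0.7 -0.2  0.1]
scene 331 c [ 0.5251 -0.1468  0.2124] local [0.0001 0.035 ] ang fore/across [ 0.001 -0.253]
top 278 c [ 0.5252 -0.1463  0.2152] local [0.0001 0.0355] ang fore/across [ 0.001 -0.256]
```

The lever is exactly in neutral on the left (0.00, -0.25). Next I'll go round to the left side of the knob.

```bash
python3 -m handwheel '[{"jaw":0,"dx":0,"dy":0.055,"dz":0,"twist":0},{"jaw":0,"dx":0,"dy":0.06,"dz":0,"twist":0},{"jaw":0,"dx":0,"dy":0.06,"dz":0,"twist":0},{"jaw":0,"dx":0,"dy":0.055,"dz":0,"twist":0},{"jaw":0,"dx":0.04,"dy":0,"dz":0,"twist":0},{"jaw":0,"dx":0.04,"dy":0,"dz":0,"twist":0},{"jaw":0,"dx":0.04,"dy":0,"dz":0,"twist":0},{"jaw":0,"dx":0.03,"dy":0,"dz":0,"twist":0},{"jaw":0,"dx":0,"dy":0,"dz":-0.025,"twist":0},{"jaw":0,"dx":0,"dy":0,"dz":-0.025,"twist":0},{"jaw":0,"dx":0,"dy":0,"dz":0,"twist":0},{"jaw":0,"dx":0,"dy":0,"dz":0,"twist":0}]'
```

```text
clock: 8.32
tool_pos: [0.5214, -0.0753, 0.3729]
ee_rot: [180.0, -0.1, -2.4]
ft_force: [0.2, -0.0, 0.3]
grip_width: 0.0003
gripper_force: 0.0
```

```bash
python3 -m handwheel '[{"jaw":0,"dx":0.004,"dy":-0.015,"dz":-0.003,"twist":0},{"jaw":0,"dx":0,"dy":-0.01,"dz":0,"twist":0},{"jaw":0,"dx":0,"dy":-0.006,"dz":0,"twist":0},{"jaw":0,"dx":0,"dy":-0.006,"dz":0,"twist":0},{"jaw":0,"dx":0,"dy":-0.006,"dz":0,"twist":0},{"jaw":0,"dx":0,"dy":-0.006,"dz":0,"twist":0},{"jaw":0,"dx":-0.001,"dy":-0.006,"dz":0,"twist":0},{"jaw":0,"dx":0,"dy":-0.006,"dz":0,"twist":0}]'
```

```text
clock: 9.32
tool_pos: [0.5246, -0.1373, 0.3687]
ee_rot: [-180.0, -0.0, -2.5]
ft_force: [0.4, 3.0, 1.4]
grip_width: -0.0005
gripper_force: 1.3
```

```bash
python3 -m handwheel '[{"jaw":0,"dx":0,"dy":-0.006,"dz":0,"twist":0},{"jaw":0,"dx":-0.001,"dy":-0.006,"dz":0,"twist":0},{"jaw":0,"dx":0,"dy":-0.006,"dz":0,"twist":0}]'; python3 -c "
from k import *;knob('e')"
```

```text
clock: 9.7
tool_pos: [0.5236, -0.1555, 0.3686]
ee_rot: [180.0, 0.0, -2.5]
ft_force: [0.5, 1.7, 1.0]
grip_width: 0.0002
gripper_force: 1.0
9.8 [ 0.5236 -0.1556  0.3685] [ 0.3  1.  -0.1]
scene 187 c [ 0.5237 -0.1847  0.2175] local [ 0.0003 -0.0029] ang fore/across [0.002 0.021]
top few 0
```

```bash
python3 -m handwheel '[{"jaw":0,"dx":0,"dy":-0.006,"dz":0,"twist":0},{"jaw":0,"dx":0,"dy":-0.006,"dz":0,"twist":0},{"jaw":0,"dx":-0.001,"dy":-0.006,"dz":0,"twist":0},{"jaw":0,"dx":0,"dy":-0.005,"dz":0,"twist":0},{"jaw":0,"dx":0,"dy":-0.004,"dz":0,"twist":0}]'
```

```text
clock: 10.42
tool_pos: [0.5226, -0.1823, 0.3683]
ee_rot: [-180.0, 0.0, -2.5]
ft_force: [0.6, 1.7, -1.3]
grip_width: 0.0001
gripper_force: 0.8
```

```bash
python3 -m handwheel '[{"jaw":0,"dx":0,"dy":-0.002,"dz":0,"twist":0},{"jaw":0,"dx":0,"dy":-0.002,"dz":0,"twist":0},{"jaw":0,"dx":0,"dy":0,"dz":0,"twist":0}]'
```

```text
clock: 10.8
tool_pos: [0.5226, -0.1861, 0.3686]
ee_rot: [180.0, 0.0, -2.5]
ft_force: [-1.2, 0.5, -0.1]
grip_width: -0.0001
gripper_force: 0.5
```

The lever should be across now. I'll back off left, up and behind, then measure.

```bash
python3 -m handwheel '[{"jaw":0,"dx":0,"dy":0.03,"dz":0,"twist":0},{"jaw":0,"dx":0,"dy":0.05,"dz":0.02,"twist":0},{"jaw":0,"dx":-0.05,"dy":0,"dz":0.03,"twist":0},{"jaw":0,"dx":-0.06,"dy":0,"dz":0,"twist":0},{"jaw":0,"dx":-0.05,"dy":-0.04,"dz":0,"twist":0},{"jaw":0,"dx":0,"dy":-0.06,"dz":0,"twist":0},{"jaw":0,"dx":0,"dy":-0.06,"dz":0,"twist":0},{"jaw":0,"dx":0,"dy":-0.06,"dz":0,"twist":0},{"jaw":0,"dx":0,"dy":0,"dz":0,"twist":0}]'
python3 -c "
from k import *;knob('f')"
```

```text
clock: 11.92
tool_pos: [0.3634, -0.3282, 0.4176]
ee_rot: [-180.0, 0.1, -2.7]
ft_force: [-0.2, 0.8, 0.6]
grip_width: 0.0002
gripper_force: 0.0
12.025 [ 0.3636 -0.3253  0.4185] [ 0.  -0.1 -1.5]
scene 337 c [ 0.5224 -0.2167  0.2124] local [ 0.0005 -0.0349] ang fore/across [0.003 0.252]
top 290 c [ 0.5226 -0.216   0.2158] local [ 0.0006 -0.0342] ang fore/across [0.004 0.247]
```

Across is 0.25 and fore is 0. Now in behind the knob and push into third.

```bash
python3 -m handwheel '[{"jaw":0,"dx":0.025,"dy":0.04,"dz":0,"twist":0},{"jaw":0,"dx":0.03,"dy":0.04,"dz":0,"twist":0},{"jaw":0,"dx":0.02,"dy":0.03,"dz":0,"twist":0},{"jaw":0,"dx":0,"dy":0,"dz":-0.025,"twist":0},{"jaw":0,"dx":0,"dy":0,"dz":-0.025,"twist":0},{"jaw":0,"dx":0,"dy":0,"dz":0,"twist":0},{"jaw":0,"dx":0,"dy":0,"dz":0,"twist":0}]'
```

```text
clock: 12.9
tool_pos: [0.4388, -0.2144, 0.3701]
ee_rot: [180.0, -0.1, -2.4]
ft_force: [0.0, -0.0, -0.3]
grip_width: -0.0
gripper_force: 0.0
```

```bash
python3 -m handwheel '[{"jaw":0,"dx":0.02,"dy":-0.002,"dz":-0.002,"twist":0},{"jaw":0,"dx":0.02,"dy":0,"dz":0,"twist":0},{"jaw":0,"dx":0.01,"dy":0,"dz":0,"twist":0},{"jaw":0,"dx":0.006,"dy":0,"dz":0,"twist":0},{"jaw":0,"dx":0.006,"dy":0,"dz":0,"twist":0},{"jaw":0,"dx":0.006,"dy":-0.001,"dz":0,"twist":0},{"jaw":0,"dx":0.006,"dy":0,"dz":0,"twist":0},{"jaw":0,"dx":0.006,"dy":0,"dz":0,"twist":0},{"jaw":0,"dx":0.004,"dy":0,"dz":0,"twist":0},{"jaw":0,"dx":0.003,"dy":0,"dz":0,"twist":0},{"jaw":0,"dx":0.002,"dy":0,"dz":0,"twist":0}]'
```

```text
clock: 14.28
tool_pos: [0.5279, -0.218, 0.3662]
ee_rot: [-180.0, 0.0, -2.5]
ft_force: [-2.8, -0.1, -1.8]
grip_width: 0.0001
gripper_force: 1.2
```

```bash
python3 -m handwheel '[{"jaw":0,"dx":0.002,"dy":0,"dz":0,"twist":0},{"jaw":0,"dx":0.001,"dy":0,"dz":0,"twist":0},{"jaw":0,"dx":0.001,"dy":0,"dz":0,"twist":0}]'
```

```text
clock: 14.65
tool_pos: [0.5318, -0.218, 0.3666]
ee_rot: [-180.0, 0.0, -2.5]
ft_force: [-2.8, -0.6, -2.2]
grip_width: -0.0001
gripper_force: 1.2
```

```bash
python3 -m handwheel '[{"jaw":0,"dx":0.001,"dy":0,"dz":0,"twist":0},{"jaw":0,"dx":0,"dy":0,"dz":0,"twist":0}]'
```

```text
clock: 14.9
tool_pos: [0.5328, -0.218, 0.3666]
ee_rot: [180.0, 0.0, -2.5]
ft_force: [-2.5, -0.3, -2.5]
grip_width: 0.0001
gripper_force: 1.4
```

```bash
python3 -m handwheel '[{"jaw":0,"dx":0.001,"dy":0,"dz":0,"twist":0},{"jaw":0,"dx":0,"dy":0,"dz":0,"twist":0}]';python3 -m handwheel '[{"jaw":0,"dx":-0.04,"dy":0,"dz":0,"twist":0},{"jaw":0,"dx":-0.06,"dy":0,"dz":0,"twist":0},{"jaw":0,"dx":-0.06,"dy":0,"dz":0.03,"twist":0},{"jaw":0,"dx":0,"dy":-0.05,"dz":0.03,"twist":0},{"jaw":0,"dx":0,"dy":-0.06,"dz":0,"twist":0},{"jaw":0,"dx":0,"dy":0,"dz":0,"twist":0}]'
python3 -c "
from k import *;knob('g')"
```

```text
clock: 15.15
tool_pos: [0.5337, -0.218, 0.3665]
ee_rot: [-180.0, 0.0, -2.5]
ft_force: [-4.5, -1.2, -3.0]
grip_width: -0.0002
gripper_force: 2.3
clock: 15.9
tool_pos: [0.3778, -0.331, 0.4245]
ee_rot: [179.9, -0.1, -2.7]
ft_force: [0.0, 0.7, -0.2]
grip_width: 0.0
gripper_force: 0.0
16.0 [ 0.378  -0.3285  0.4247] [ 0.6  0.5 -0.5]
scene 311 c [ 0.5606 -0.2171  0.207 ] local [ 0.0386 -0.0337] ang fore/across [0.279 0.243]
top 290 c [ 0.5603 -0.216   0.2099] local [ 0.0382 -0.0325] ang fore/across [0.277 0.235]
```

View pics/g_top.png

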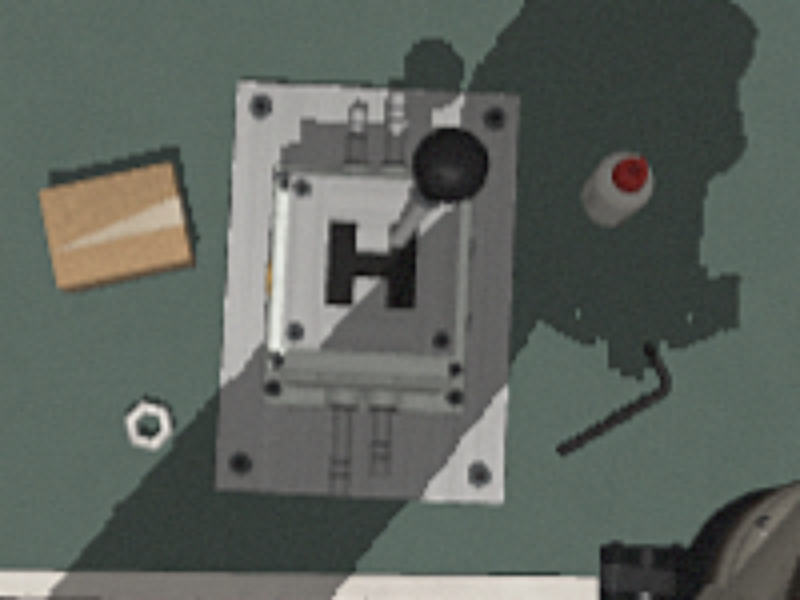

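The knob at (450,165) is fully home in the far right slot. The left rod now reaches down to (341,490), where it was at about 475 before, and the bystanders haven't moved.

```bash
python3 -c "
from h import *;print(r.finish_job())"
```

```text
the job is handed in; nothing more can be done
None
```

The lever stands in third and the job is handed in: the cameras put it at about 0.28 rad forward and 0.24 rad right, with the fingers clear; no verdict came back.

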